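# Load the tube carrier under the lamp hood and set the exposure timer

### The job

Slide the tube carrier on the bench into the lamp hood, tubes first and upright, until it is fully home against the back stop. Then turn the timer's dial until the number 5 stands in the middle of its window, and let go. Leave the glassware and bottles around them where they are.

Things in the scene. Friction and masses are not known exactly. Their poses are not given: they have to be found in the camera images.
- rack: The loose tube carrier (0.2 to 0.4 kg): white base plate 200 x 90 x 10 mm; at its +x end six capped tubes held fast under a top plate (x -23 to +94 mm, 86 mm wide, caps 85 mm above the bench); at its -x end an upright handle blade. Origin: centre of its underside; z up. Slides on the bench with 1 to 4 N of friction and need not be lifted; nose-heavy when held by the handle.
- rack_center (a point): Centre of the carrier, 42.5 mm above the middle of its underside; x runs from the handle towards the tubes. The end at +x (100 mm away) goes into the hood first.
- rack_grip (a point): Where to grip the carrier: on its handle blade, a plain upright plate 36 mm (along x) x 14 mm thick (along y), standing from 10 to 105 mm above the bench. This point lies on its middle plane, 85 mm above the bench and 80 mm behind the carrier's centre. Same axes as the carrier: pinch across y from above.
- hood: Lamp hood: white box 142 mm deep, 128 wide, 105 high, fixed to the bench, no floor, mouth open towards the robot; a grey lamp housing on its roof starts 58 mm behind the mouth, top at 147 mm. Origin: on the bench, middle of the mouth; x leads straight inside. Inside: 108 mm wide, 95 high, 130 deep to the back stop. Carrier home: its centre is 30 mm inside the mouth, its handle 50 mm in front.
- dial (a joint): Angle of the timer's dial, rad, 0 to 4.2; grows clockwise seen from above. It carries the numbers 1 to 8 every 0.6 rad: 1 stands in the middle of the window at 0, 2 at 0.6, 3 at 1.2, 4 at 1.8, 5 at 2.4, 6 at 3.0. Light to turn (about 0.06 N m of friction, no clicks) and it stays where it is left.
- dial_grip (a point): Where to grip the dial: middle of its black bar, 50 mm long (along this point's x), 14 mm thick (along y), on the dial's vertical axis, 85 mm above the bench; the bar spans 66 to 102 mm above the bench, with a disc of 44 mm diameter, its top 66 mm up, under it. Turns with the dial.
- timer_window (a point): Middle of the timer's number window, 34 x 32 mm, in the top of the fixed grey timer (160 x 140 mm, 60 mm high). It lies 52 mm from the dial's axis along this point's x; the numbers stand upright seen from the dial's axis, black on white, 24 mm tall.
- amber_tall: Brown glass bottle, 64 mm wide, 160 mm high, standing to the left of the hood. Origin: centre of its underside. A bystander: leave it standing where it is.
- amber_short: Brown glass jar, 60 mm wide, 100 mm high, standing to the right of the hood. Origin: centre of its underside. A bystander: leave it standing where it is.
- beaker: Glass beaker, 70 mm wide, 85 mm high, on the right. Origin: centre of its underside. A bystander: leave it standing where it is.
- white_jar: White plastic jar, 68 mm wide, 75 mm high, on the left. Origin: centre of its underside. A bystander: leave it standing where it is.
- flask_bottle: Green glass bottle, 72 mm wide, 170 mm high, on the right. Origin: centre of its underside. A bystander: leave it standing where it is.
- ceramic_dish: White bowl, 100 mm wide, 35 mm high, on the left. Origin: centre of its underside. A bystander: leave it standing where it is.
- bulb: Dark rubber pipette bulb, 60 mm wide, 85 mm high, on the right. Origin: centre of its underside. A bystander: leave it standing where it is.
Mind the look-alikes: they are no part of the job. Leave any red look-alike of the rack alone.

How it is judged:
By the outcome, as a careful person would: the job done as asked, in the order asked, and still so for the second after the job is handed in, with the robot touching nothing.
It also fails if it takes over 72 s, if anything falls off the work surface, if the arm or the gripper's body presses on something with over 40 N, if the wrist force passes 120 N, or if a joint passes its speed limit or range.

### The arm

A 6-joint arm with a two-finger parallel gripper is mounted at the origin on the work surface. World frame = base frame: x ahead of the robot, y to its left, z up, the work surface at z = 0. Lengths are in m, angles in degrees, forces in N, time in s.
With the tool pointing down it reaches from about 0.35 to 0.925 m from the base axis. Payload 6.4 kg.
Tool frame: the origin (TCP) lies midway between the tips of the shut fingers; the grasp point (between the pads) lies 19 mm behind it (ctrl.grasp_offset is the distance from the TCP to the grasp point, in m); z points along the fingers, y is the line along which they close (so a half turn about z gives the same grasp; the last joint's range is limited). The gripper opens to 94 mm and grips with 3 to 60 N. Pads are 16 mm wide; open, the fingers measure 119 mm over their backs; the gripper's body (75 mm by 177 mm) begins 78 mm behind the grasp point.
Start: joints at [64.681, 14.043, 89.255, -0, 76.702, -9.975], TCP at [0.172, 0.627, 0.205] pointing down, gripper open.
Joint ranges: [-179.41, 179.41], [-58.25, 129.5], [7.25, 145.43], [-54.29, 234.29], [11.92, 165.04], [-157.13, 157.13]. Speed limits (degrees/s): [147.25, 147.25, 180, 180, 180, 180].

### API

Orientations are given as a 3x3 rotation matrix whose columns are the frame's x, y, z axes.
In Python, from cell import ctrl, optics gives the robot as it stands.
- The arm moves only by the tool servo_tool, never from a script. Its argument "rows" is a list of rows, each an object of numbers: "dx", "dy", "dz": the shift along the tool's x, y, z in mm; "wx", "wy", "wz": the turn, a rotation vector about the tool's x, y, z in rad; "hand": the gripper command: -1 is shut, 1 is fully open, values between are in proportion. A call has 1 to 20 rows; each row shifts and turns the commanded pose from where the row before left it, along the tool's axes as they then stand; what a row does not reach is not made up. A row lasts 1/12 s, in which the tool goes at most 41.7 mm and 7.16 degrees, less where a joint would pass 70% of its speed; a pose out of reach is approached as far as the arm can. A call is refused whole if a number of a shift passes 41.7 or a number of a turn 0.125, either way. A call with a gripper value outside its range is refused whole. The fingers move at their own pace and stop on an object; "squeeze" is the grip in N (left out, the last holds). Time passes only in rows, so rows that do not move let the fingers close. It gives the time, the measured TCP pose, the force, the opening and the grip force at its end, in the units of the state.
- ctrl.observe(): the state, without advancing time (a new reading comes with each control period).
- optics.camera(name): name is "scene" or "side" or "wrist"; returns a dict with "frame" (420x560x3 uint8, red, green, blue), "mtx" (3x3 intrinsics, pixels), "dist" ([k1, k2, p1, p2, k3] as OpenCV has them; the pictures are not rectified), "R" (3x3) and "t" (3): a world point X has camera coordinates R X + t. Camera axes: x right, y down, z forward; pixel columns grow to the right and rows downward; lengths in m; the calibration is good to about 2 mm. A picture is of the moment at which its call begins. There is no depth.
- ctrl.job_done(): hands the job in; it is judged then, once.
The state is a dict: "clock": time; "joint_positions": joint angles; "joint_vel": joint speeds; "joint_efforts": joint torques, N m; "tcp_pos": TCP position; "eef_rot": TCP orientation; "wrist_force": force on the tool from outside, world axes, zero at the start; "moment": the same for the moment, N m; "width": finger opening in m; "grasp_force": force on a finger pad.
Only numpy, scipy, OpenCV 4.12 (cv2) and the standard library are available. Lean on these libraries where they do the work, as an engineer would, in place of code of your own. Each camera call takes 0.05 s, during which the arm holds its last target. There are 200 camera calls.

## Working session

There is one attempt and no reset: what is moved stays moved. The work goes in short steps, Python scripts to look and compute and a tool call to move; the robot and the scene stay as the last step left them, time stands still between calls to the robot, and variables do not carry over. Pictures are saved under pics/ and viewed, at most 10 in all, crops included, and the job is handed in when it is done.

Besides the shell and the picture viewer there is one more tool, called after ">>>" as name(argument=value, ...), one argument or row to a line, values as JSON. servo_tool: Moves the arm, as the interface text tells. Its arguments: {"type":"object","properties":{"rows":{"type":"array","items":{"type":"object","properties":{"dx":{"type":"number"},"dy":{"type":"number"},"dz":{"type":"number"},"wx":{"type":"number"},"wy":{"type":"number"},"wz":{"type":"number"},"hand":{"type":"number"}}}},"squeeze":{"type":"number"}},"required":["rows"]}

```bash
ls; mkdir -p pics
cat > h.py <<'E'
import numpy as np, cv2
from cell import ctrl, optics
def ray(c,uv):
    p=cv2.undistortPoints(np.array(uv,float).reshape(-1,1,2),c['mtx'],np.array(c['dist'])).reshape(-1,2)
    d=np.c_[p,np.ones(len(p))]@np.array(c['R']); o=-np.array(c['R']).T@np.array(c['t'])
    return o,d
def onz(c,uv,z):
    o,d=ray(c,uv); return o+d*((z-o[2])/d[:,2])[:,None]
def proj(c,X):
    return cv2.projectPoints(np.array(X,float).reshape(-1,1,3),cv2.Rodrigues(np.array(c['R']))[0],np.array(c['t'],float),c['mtx'],np.array(c['dist']))[0].reshape(-1,2)
def save(n,im): cv2.imwrite('pics/'+n,im[...,::-1])
E
python3 - <<'E'
from h import *
import pickle
cs={n:optics.camera(n) for n in('scene','side','wrist')}
pickle.dump(cs,open('c0.pkl','wb'))
for n in cs: print(n,-np.array(cs[n]['R']).T@cs[n]['t'],np.array(cs[n]['R'])[2])
save('a_scene.png',cv2.resize(cs['scene']['frame'],(800,600)))
save('a_side.png',cv2.resize(cs['side']['frame'],(800,600)))
s=ctrl.observe(); print(s['eef_rot'],s['tcp_pos'],s['clock'],ctrl.grasp_offset)
E
```

```text
pics
scene [1.0983589  0.56251334 1.35261525] [-0.39767457 -0.3651306  -0.84174496]
side [-0.05716438 -0.79745445  0.70387062] [ 0.48213442  0.68989512 -0.53999178]
wrist [0.10591548 0.64425121 0.38532225] [ 0.22785764 -0.06403212 -0.97158673]
[[-9.64362502e-01  2.64583724e-01 -6.46347656e-04]
 [ 2.64584385e-01  9.64361563e-01 -1.37099871e-03]
 [ 2.60568892e-04 -1.49315324e-03 -9.99998851e-01]] [0.17178284 0.62640832 0.20459864] 0.15 0.0188
```

View pics/a_scene.png

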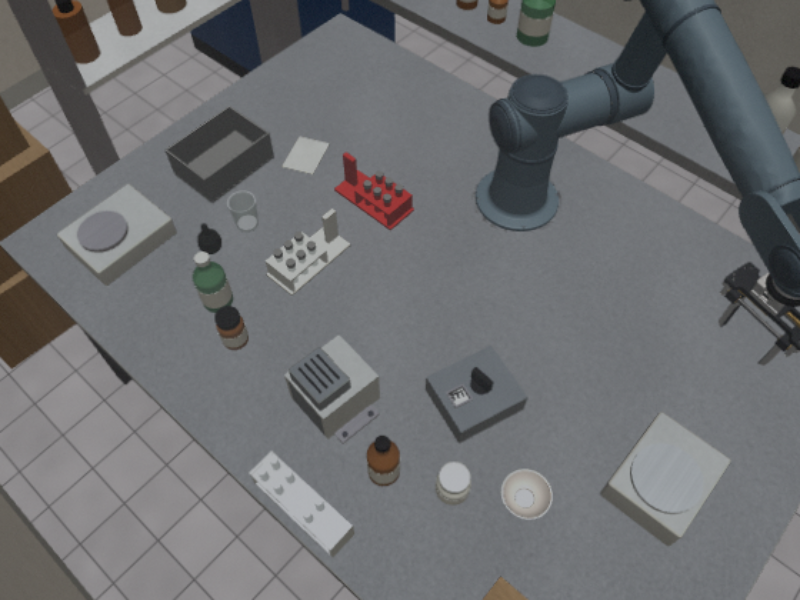

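View pics/a_side.png

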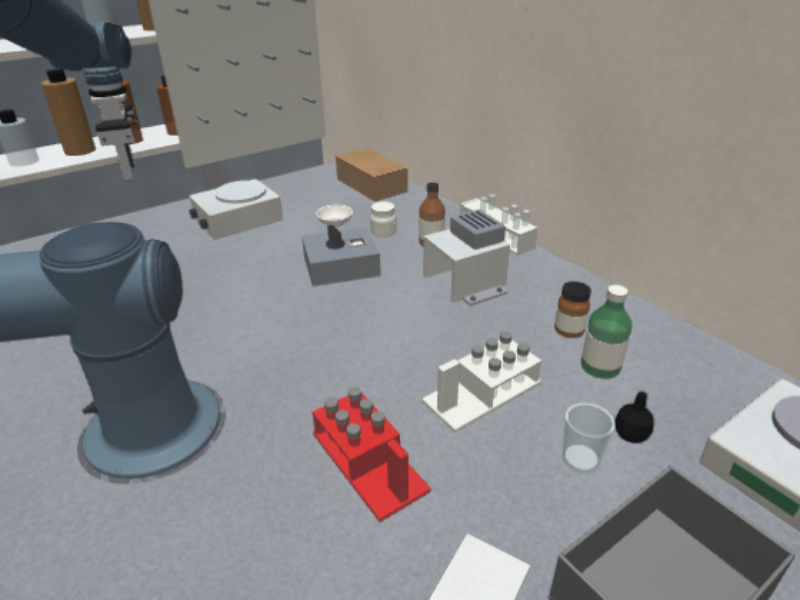

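Scene view: three candidates for the carrier. White with a handle blade at (308,250), a red look-alike at (375,190), and a white handle-less rack at (300,500) behind the hood. The first fits: it is white, with six capped tubes and a blade. The hood is at (333,385), the timer at (475,392), and the dial bar at (481,380). I'll confirm this in enlarged crops.

Run:
```python
from h import *
import pickle
cs=pickle.load(open('c0.pkl','rb'))
f=cs['scene']['frame'][135:315,180:380]; save('b1.png',cv2.resize(f,None,fx=4*.83,fy=4*.83,interpolation=cv2.INTER_CUBIC))
f=cs['side']['frame'][130:310,205:395]; save('b2.png',cv2.resize(f,None,fx=3.3,fy=3.3,interpolation=cv2.INTER_CUBIC))
```

```text
(no output)
```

View pics/b1.png

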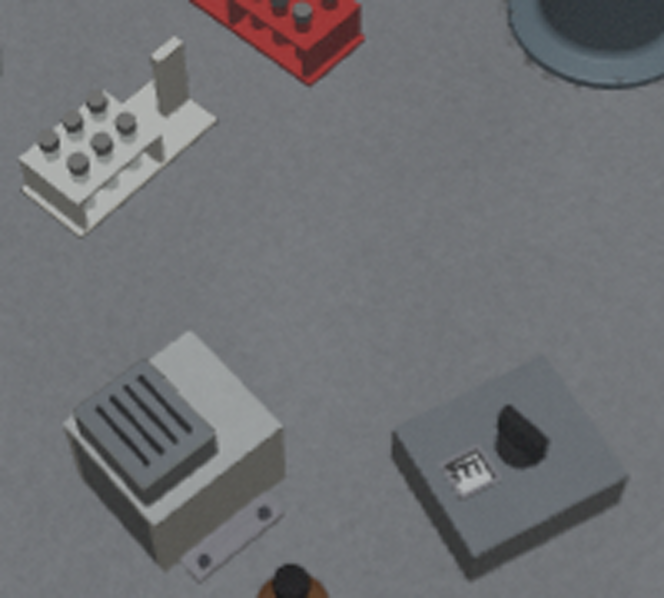

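View pics/b2.png

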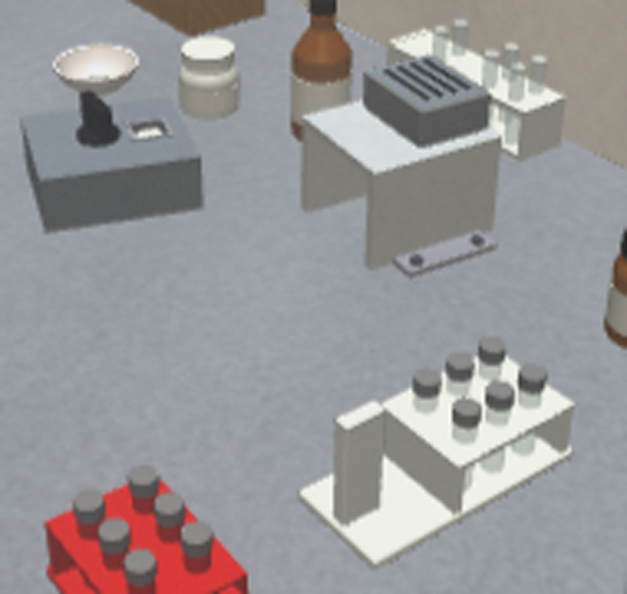

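Confirmed. Scene crop: the white carrier has its blade top at (170,50). The hood's mouth edge runs (190,331) to (284,428), with the lamp at the far end. The timer window is at (470,472) and the dial at (520,440). The side crop agrees.

Run:
```python
from h import *
import pickle
np.set_printoptions(precision=4,suppress=True)
cs=pickle.load(open('c0.pkl','rb'))
def sc(p,z): return onz(cs['scene'],np.array(p)/3.32+[180,135]-.35,z)[:,:2]*1000
def si(p,z): return onz(cs['side'],np.array(p)/3.3+[205,130]-.35,z)[:,:2]*1000
def show(n,P): print(n,P.round(0).tolist(),'mean',P.mean(0).round(1),'edges',[(np.linalg.norm(d).round(0),np.degrees(np.arctan2(d[1],d[0])).round(1)) for d in np.roll(P,-1,0)-P])
show('hood roof scene',sc([(190,331),(284,428),(157,522),(67,425)],.105))
show('hood mouth side',si([(302,118),(375,172),(498,135)],.105))
show('blade top scene',sc([(150,52),(178,37),(187,47),(158,62)],.105))
show('blade top side',si([(335,415),(370,400),(384,410),(347,426)],.105))
show('base scene z10',sc([(215,119),],.01)); show('front z0',sc([(82,236),(22,190)],.0))
show('base side',si([(300,495),(376,561),(572,457)],.008))
show('topplate side',si([(384,403),(463,470),(574,403)],.073))
caps=[(50,141),(73,122),(97,103),(125,124),(102,144),(79,163)]
show('caps scene',sc(caps,.083))
show('timer',sc([(543,357),(626,478),(470,557),(391,432)],.06))
show('win',sc([(445,465),(485,448),(495,485),(460,497)],.06))
show('winside',si([(148,130)],.06))
show('bar top',sc([(510,405),(547,440)],.102))
g=cs['scene']['frame']
save('x.png',cv2.resize(g[255:300,295:355],None,fx=12,fy=12,interpolation=cv2.INTER_CUBIC))
```

```text
hood roof scene [[633.0, -13.0], [649.0, 116.0], [785.0, 95.0], [772.0, -27.0]] mean [710.   42.6] edges [(np.float64(129.0), np.float64(82.9)), (np.float64(137.0), np.float64(-8.6)), (np.float64(123.0), np.float64(-95.9)), (np.float64(139.0), np.float64(174.1))]
hood mouth side [[649.0, 111.0], [637.0, -11.0], [774.0, -27.0]] mean [686.6  24.4] edges [(np.float64(123.0), np.float64(-95.4)), (np.float64(138.0), np.float64(-6.5)), (np.float64(187.0), np.float64(132.4))]
blade top scene [[426.0, -270.0], [394.0, -263.0], [397.0, -246.0], [430.0, -255.0]] mean [ 411.9 -258.4] edges [(np.float64(34.0), np.float64(167.3)), (np.float64(16.0), np.float64(77.9)), (np.float64(34.0), np.float64(-13.9)), (np.float64(16.0), np.float64(-104.5))]
blade top side [[398.0, -251.0], [428.0, -253.0], [429.0, -267.0], [398.0, -265.0]] mean [ 413.2 -259.4] edges [(np.float64(30.0), np.float64(-3.7)), (np.float64(14.0), np.float64(-86.6)), (np.float64(31.0), np.float64(176.1)), (np.float64(14.0), np.float64(87.3))]
base scene z10 [[395.0, -217.0]] mean [ 395.1 -216.9] edges [(np.float64(0.0), np.float64(0
[... 985 characters left out ...]
 [619.0, 301.0], [573.0, 174.0]] mean [520.9 265.4] edges [(np.float64(138.0), np.float64(69.3)), (np.float64(159.0), np.float64(-20.8)), (np.float64(136.0), np.float64(-109.9)), (np.float64(161.0), np.float64(160.0))]
win [[566.0, 230.0], [530.0, 247.0], [552.0, 276.0], [581.0, 260.0]] mean [557.1 253. ] edges [(np.float64(40.0), np.float64(156.2)), (np.float64(37.0), np.float64(52.4)), (np.float64(33.0), np.float64(-28.4)), (np.float64(33.0), np.float64(-117.4))]
winside [[560.0, 253.0]] mean [559.7 253.2] edges [(np.float64(0.0), np.float64(0.0))]
bar top [[501.0, 247.0], [507.0, 292.0]] mean [503.8 269.6] edges [(np.float64(45.0), np.float64(82.8)), (np.float64(45.0), np.float64(-97.2))]
```

View pics/x.png

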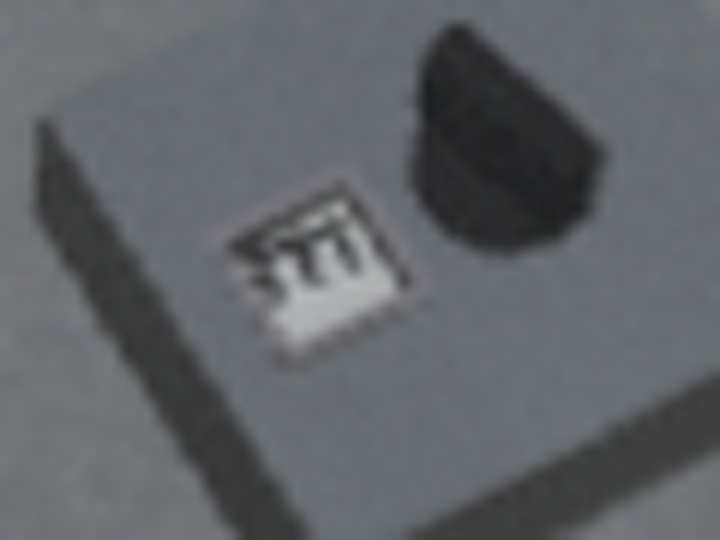

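The orange-free numbers agree: carrier centre about (492,-259) mm at yaw 0, hood mouth about (641,51) heading -6.6°, timer dial near (506,270). First I'll move the wrist over the timer, which is on the way, to read the dial.

>>> servo_tool(
  rows=[
    {"wz": -0.0892},
    {"wz": -0.0892},
    {"wz": -0.0892},
    {"dx": -26,"dy": -28.2},
    {"dx": -26,"dy": -28.2},
    {"dx": -26,"dy": -28.2},
    {"dx": -26,"dy": -28.2},
    {"dx": -26,"dy": -28.2},
    {"dx": -26,"dy": -28.2},
    {"dx": -26,"dy": -28.2},
    {"dx": -26,"dy": -28.2},
    {"dx": -26,"dy": -28.2},
    {"dx": -26,"dy": -28.2},
    {"dx": -26,"dy": -28.2},
    {"dx": -26,"dy": -28.2},
    {"dx": -26,"dy": -28.2},
    {},
    {},
  ],
)

```text
$.rows[0]: bad value
```

Run:
```python
from h import *
import pickle
np.set_printoptions(precision=4,suppress=True)
cs=pickle.load(open('c0.pkl','rb'))
w=optics.camera('wrist'); pickle.dump(w,open('w1.pkl','wb'))
save('w1.png',cv2.resize(w['frame'],(800,600)))
s=ctrl.observe(); print(s['tcp_pos'],s['eef_rot'],s['joint_positions'],s['clock'])
P=lambda p,z:onz(cs['scene'],np.array(p)*.7,z)[:,:2]
print('red',P([(335,190),(388,222),(412,210),(350,155)],.03),'amberT cap',P([(382,441)],.16),'flask',P([(203,260)],.17),'short',P([(228,313)],.1))
```

```text
[0.1718 0.6265 0.2048] [[-0.9644  0.2646 -0.0005]
 [ 0.2646  0.9644 -0.001 ]
 [ 0.0002 -0.0011 -1.    ]] [64.6821 14.0674 89.2988 -0.0005 76.6996 -9.9756] 0.2
red [[ 0.3047 -0.3515]
 [ 0.2939 -0.1798]
 [ 0.2257 -0.1607]
 [ 0.1899 -0.4082]] amberT cap [[0.7624 0.2278]] flask [[ 0.717  -0.3282]] short [[ 0.7501 -0.2305]]
```

View pics/w1.png

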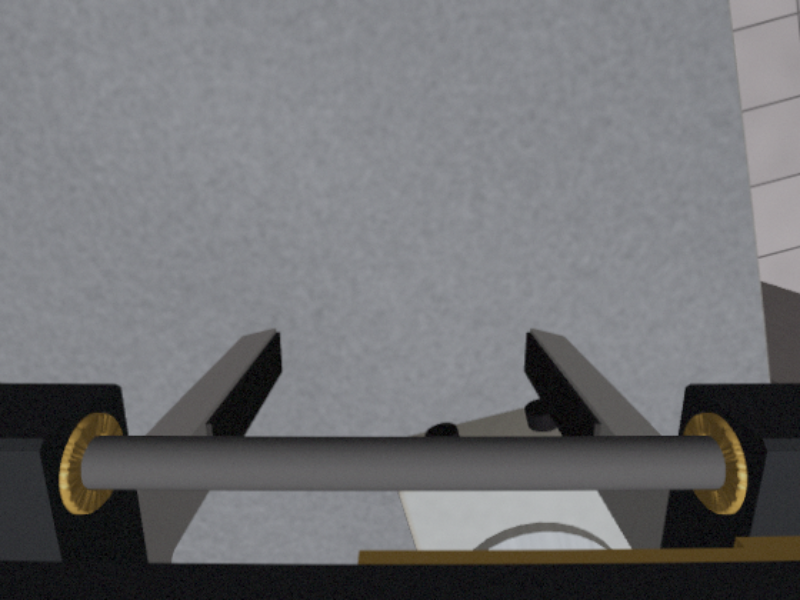

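The wrist view shows only bare bench and the fingers. The call was refused, probably because every key has to be given.

>>> servo_tool(
  rows=[
    {"dx": 0,"dy": 0,"dz": 0,"wx": 0,"wy": 0,"wz": -0.0892,"hand": 1},
    {"dx": 0,"dy": 0,"dz": 0,"wx": 0,"wy": 0,"wz": -0.0892,"hand": 1},
    {"dx": 0,"dy": 0,"dz": 0,"wx": 0,"wy": 0,"wz": -0.0892,"hand": 1},
    {"dx": -28.8,"dy": -26.3,"dz": 0,"wx": 0,"wy": 0,"wz": 0,"hand": 1},
    {"dx": -28.8,"dy": -26.3,"dz": 0,"wx": 0,"wy": 0,"wz": 0,"hand": 1},
    {"dx": -28.8,"dy": -26.3,"dz": 0,"wx": 0,"wy": 0,"wz": 0,"hand": 1},
    {"dx": -28.8,"dy": -26.3,"dz": 0,"wx": 0,"wy": 0,"wz": 0,"hand": 1},
    {"dx": -28.8,"dy": -26.3,"dz": 0,"wx": 0,"wy": 0,"wz": 0,"hand": 1},
    {"dx": -28.8,"dy": -26.3,"dz": 0,"wx": 0,"wy": 0,"wz": 0,"hand": 1},
    {"dx": -28.8,"dy": -26.3,"dz": 0,"wx": 0,"wy": 0,"wz": 0,"hand": 1},
    {"dx": -28.8,"dy": -26.3,"dz": 0,"wx": 0,"wy": 0,"wz": 0,"hand": 1},
    {"dx": -28.8,"dy": -26.3,"dz": 0,"wx": 0,"wy": 0,"wz": 0,"hand": 1},
    {"dx": -28.8,"dy": -26.3,"dz": 0,"wx": 0,"wy": 0,"wz": 0,"hand": 1},
    {"dx": -28.8,"dy": -26.3,"dz": 0,"wx": 0,"wy": 0,"wz": 0,"hand": 1},
    {"dx": -28.8,"dy": -26.3,"dz": 0,"wx": 0,"wy": 0,"wz": 0,"hand": 1},
    {"dx": -28.8,"dy": -26.3,"dz": 0,"wx": 0,"wy": 0,"wz": 0,"hand": 1},
    {"dx": -28.8,"dy": -26.3,"dz": 0,"wx": 0,"wy": 0,"wz": 0,"hand": 1},
    {"dx": 0,"dy": 0,"dz": 0,"wx": 0,"wy": 0,"wz": 0,"hand": 1},
  ],
)

```text
clock: 1.7
tcp_pos: [0.5791, 0.2538, 0.2052]
eef_rot: [[-1.0, 0.006, 0.002], [0.006, 1.0, -0.001], [-0.002, -0.001, -1.0]]
wrist_force: [0.3, 0.4, 0.4]
width: 0.0943
grasp_force: 0.0
```

Run:
```python
from h import *
import pickle
np.set_printoptions(precision=4,suppress=True)
w=optics.camera('wrist'); pickle.dump(w,open('w1.pkl','wb'))
save('w2.png',cv2.resize(w['frame'],(800,600)))
s=ctrl.observe(); print(s['tcp_pos'],s['eef_rot'],s['joint_positions'],s['clock'])
```

```text
[0.577  0.2561 0.205 ] [[-1.      0.0049 -0.0003]
 [ 0.0049  1.     -0.0002]
 [ 0.0003 -0.0002 -1.    ]] [ 13.6585  11.6143  92.1498  -0.006   76.2554 -76.0617] 1.75
```

View pics/w2.png

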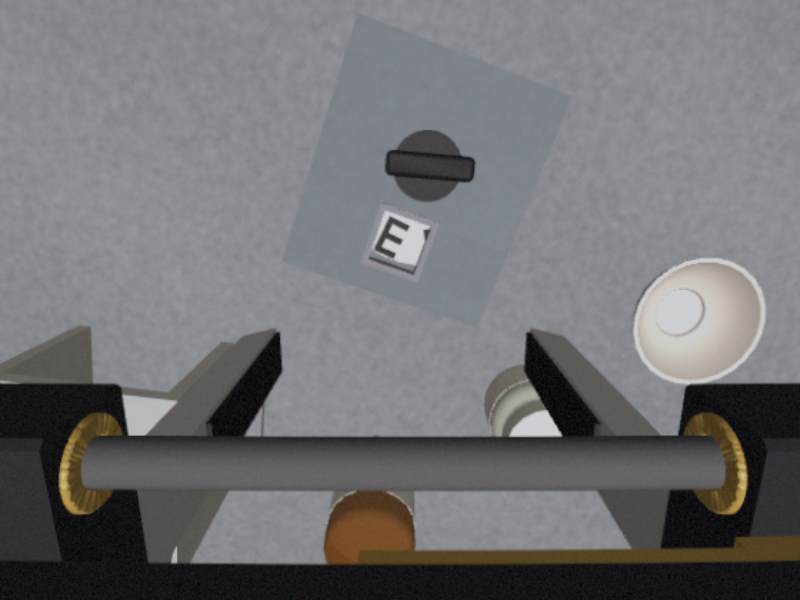

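The wrist view shows the timer: bar centre (430,166), window centre (400,243). A "3" stands upside down at (390,238), slightly past the middle in the clockwise direction, with the next number entering at right (428,235).

```bash
cat >> h.py <<'E'
def dialmeas(w,verbose=1):
    f=w['frame'].astype(int); g=f.mean(2)
    return g
E
python3 - <<'E'
from h import *
import pickle
np.set_printoptions(precision=1,suppress=True)
w=pickle.load(open('w1.pkl','rb')); g=cv2.cvtColor(w['frame'],cv2.COLOR_RGB2GRAY)
def P(p,z): return onz(w,np.array(p,float).reshape(-1,2),z)[:,:2]*1000
# timer body top corners from picture
T=P(np.array([(360,14),(571,97),(478,328),(283,262)])*.7,.06); print('timer',T.tolist(),T.mean(0))
# bar: darkest
roi=np.zeros_like(g); roi[85:145,260:340]=1
m=((g<38)&(roi>0)).astype(np.uint8); n,l,st,ce=cv2.connectedComponentsWithStats(m)
i=1+st[1:,4].argmax(); pts=np.argwhere(l==i)[:,::-1]; r=cv2.minAreaRect(pts.astype(np.float32)); print('bar',r)
q=P(cv2.boxPoints(r),.1); print('bar box',q.tolist(),q.mean(0),[np.degrees(np.arctan2(*(q[k+1]-q[k])[::-1])) for k in(0,1)])
# disc
m=((g<70)&(roi>0)).astype(np.uint8); pts=np.argwhere(m)[:,::-1]; (c,rad)=cv2.minEnclosingCircle(pts.astype(np.float32)); print('disc',c,rad,P([c],.066))
win=g[140:200,245:315]; print(win[2:-2:2,2:-2:2])
E
```

```text
timer [[420.3866735217822, 228.58038453331338], [468.1203989707724, 358.6854515392837], [618.6716735459177, 305.19125132306607], [571.4828611515518, 173.070776275828]] [519.7 266.4]
bar ((298.65228271484375, 123.12492370605469), (56.87986373901367, 5.131747722625732), 9.29330825805664)
bar box [[513.3542065836361, 244.28066591579542], [509.3933942426372, 244.99945806029766], [516.8495416455967, 290.21478513221035], [520.8590396229339, 289.6403913278906]] [515.1 267.3] [np.float64(169.71413617274084), np.float64(80.6360200477084)]
disc (300.8870849609375, 115.5) 31.21327018737793 [[509.  270.8]]
[[132 133 132 130 131 130 129 132 131 129 133 120 126 129 127 131 131 132
  132 133 133 129 132 128 129 131 130 127 128 128 130 131 132]
 [131 128 131 129 132 132 131 130 131 132 142 146 145 145 125 133 132 133
  134 133 135 129 131 131 131 131 130 131 132 132 129 130 131]
 [131 130 131 131 129 132 130 131 130 142 143 148 143 144 146 146 126 136
  129 131 134 131 131 132 129 130 131 130 132 133 131 131 131]
 [130 133 133 132 131 129 128 129 131 142 145 196 201 169 151 143 145 144
  145 140 132
[... 2638 characters left out ...]
0 132 132 128]
 [130 130 131 131 132 131 128 129 131 135 142 143 145 145 147 118  92  70
   76 116 126 114 129 145 138 130 130 129 128 128 131 130 129]
 [131 130 132 132 130 131 132 132 133 132 133 131 140 142 144 144 146 138
  121  76  71  70 141 148 134 131 129 130 128 127 124 130 127]
 [129 131 131 131 133 129 131 131 131 129 131 129 130 130 132 141 143 145
  145 147 140 112 144 147 132 131 129 132 130 131 130 129 127]
 [130 131 131 131 133 130 135 131 130 131 132 131 129 130 132 134 131 135
  143 145 146 145 146 137 132 129 131 131 129 130 128 130 129]
 [130 131 130 128 131 131 130 130 131 129 130 130 129 129 131 133 132 129
  132 132 136 142 150 133 131 134 133 129 130 130 131 133 130]]
```

```bash
cat >> h.py <<'E'
def dial(w,bar4,box,n0=0):
    """bar4: bar-top corners px (source), box: window roi px. Prints axis, window dir, digit dir."""
    P=lambda p,z:onz(w,np.array(p,float).reshape(-1,2),z)[:,:2]*1000
    g=cv2.cvtColor(w['frame'],cv2.COLOR_RGB2GRAY)
    q=P(bar4,.102); ax=q.mean(0); d=(q[1]+q[2]-q[0]-q[3]); print('axis',ax,'bar yaw',np.degrees(np.arctan2(d[1],d[0])))
    x0,y0,x1,y1=box; s=g[y0:y1,x0:x1]
    white=((s>175)).astype(np.uint8); n,l,st,ce=cv2.connectedComponentsWithStats(((s<100)).astype(np.uint8))
    for k in range(1,n):
        if st[k,4]>25:
            m=(l==k); p=P(np.argwhere(m)[:,::-1]+[x0,y0],.059); r=cv2.minAreaRect(p.astype(np.float32))
            c=np.array(r[0]); v=c-ax; print('blob',st[k,4],'rect ctr',c,'size',r[1],'ang',r[2],'R',np.hypot(*v),'dir',np.degrees(np.arctan2(v[1],v[0])))
E
python3 - <<'E'
from h import *
import pickle
np.set_printoptions(precision=1,suppress=True)
w=pickle.load(open('w1.pkl','rb'))
dial(w,np.array([(387,151),(474,157),(472,181),(387,175)])*.7,(250,140,310,200))
print(onz(w,np.array([(382,205),(438,221),(418,282),(362,264)])*.7,.06)[:,:2]*1000)
E
```

```text
axis [509.7 269. ] bar yaw 85.81318631188314
blob 194 rect ctr [555.2 245.6] size (13.497196197509766, 23.86458969116211) ang 63.189971923828125 R 51.189901260542996 dir -27.232757947445844
blob 69 rect ctr [574.2 246.2] size (31.221763610839844, 5.382701873779297) ang 78.1771011352539 R 68.35219561198693 dir -19.4440601483298
[[534.1 240.1]
 [544.7 276.7]
 [585.8 263.6]
 [573.2 226. ]]
```

Dial axis (509.5,269.3). The 3 is 7° clockwise past centre, so the angle is about 1.325 and needs +1.075 rad clockwise. Next is the carrier handle at (412,-259).

>>> servo_tool(
  rows=[
    {"dx": 11.8,"dy": -36.8,"dz": 0,"wx": 0,"wy": 0,"wz": 0,"hand": 1},
    {"dx": 11.8,"dy": -36.8,"dz": 0,"wx": 0,"wy": 0,"wz": 0,"hand": 1},
    {"dx": 11.8,"dy": -36.8,"dz": 0,"wx": 0,"wy": 0,"wz": 0,"hand": 1},
    {"dx": 11.8,"dy": -36.8,"dz": 0,"wx": 0,"wy": 0,"wz": 0,"hand": 1},
    {"dx": 11.8,"dy": -36.8,"dz": 0,"wx": 0,"wy": 0,"wz": 0,"hand": 1},
    {"dx": 11.8,"dy": -36.8,"dz": 0,"wx": 0,"wy": 0,"wz": 0,"hand": 1},
    {"dx": 11.8,"dy": -36.8,"dz": 0,"wx": 0,"wy": 0,"wz": 0,"hand": 1},
    {"dx": 11.8,"dy": -36.8,"dz": 0,"wx": 0,"wy": 0,"wz": 0,"hand": 1},
    {"dx": 11.8,"dy": -36.8,"dz": 0,"wx": 0,"wy": 0,"wz": 0,"hand": 1},
    {"dx": 11.8,"dy": -36.8,"dz": 0,"wx": 0,"wy": 0,"wz": 0,"hand": 1},
    {"dx": 11.8,"dy": -36.8,"dz": 0,"wx": 0,"wy": 0,"wz": 0,"hand": 1},
    {"dx": 11.8,"dy": -36.8,"dz": 0,"wx": 0,"wy": 0,"wz": 0,"hand": 1},
    {"dx": 11.8,"dy": -36.8,"dz": 0,"wx": 0,"wy": 0,"wz": 0,"hand": 1},
    {"dx": 11.8,"dy": -36.8,"dz": 0,"wx": 0,"wy": 0,"wz": 0,"hand": 1},
    {"dx": 0,"dy": 0,"dz": 0,"wx": 0,"wy": 0,"wz": 0,"hand": 1},
    {"dx": 0,"dy": 0,"dz": 0,"wx": 0,"wy": 0,"wz": 0,"hand": 1},
  ],
)

```text
clock: 3.08
tcp_pos: [0.4094, -0.2567, 0.2053]
eef_rot: [[-1.0, 0.003, -0.0], [0.003, 1.0, 0.001], [0.0, 0.001, -1.0]]
wrist_force: [-0.1, 0.4, 0.1]
width: 0.094
grasp_force: 0.0
```

Run:
```python
from h import *
import pickle
np.set_printoptions(precision=4,suppress=True)
w=optics.camera('wrist'); pickle.dump(w,open('w2.pkl','wb'))
s=ctrl.observe(); print(s['tcp_pos'],s['eef_rot'].tolist() if hasattr(s['eef_rot'],'tolist') else s['eef_rot'],s['joint_positions'],s['clock'])
B=[[.394,-.252,.105],[.43,-.252,.105],[.43,-.266,.105],[.394,-.266,.105]]
pb=proj(w,B); print(pb)
x0,y0=(pb.min(0)-40).astype(int); x1,y1=(pb.max(0)+40).astype(int)
g=cv2.cvtColor(w['frame'],cv2.COLOR_RGB2GRAY); x0=max(x0,0);y0=max(y0,0)
cv2.polylines(w['frame'],[pb.round().astype(int)],True,(255,0,0),1)
save('w3.png',cv2.resize(w['frame'],(800,600)))
```

```text
[ 0.4098 -0.2557  0.2052] [[-0.9999998868363711, 0.00045726020217541825, -0.0001313025233523311], [0.0004571281458509747, 0.999999391492876, 0.0010040158046293348], [0.00013176153992360673, 0.0010039556689321806, -0.9999994873558244]] [ -45.4641   -8.9889  113.1046    0.0361   75.9306 -135.4467] 3.1333
[[287.9108 183.9093]
 [287.8245 225.6038]
 [271.3473 225.6431]
 [270.941  183.9491]]
```

View pics/w3.png

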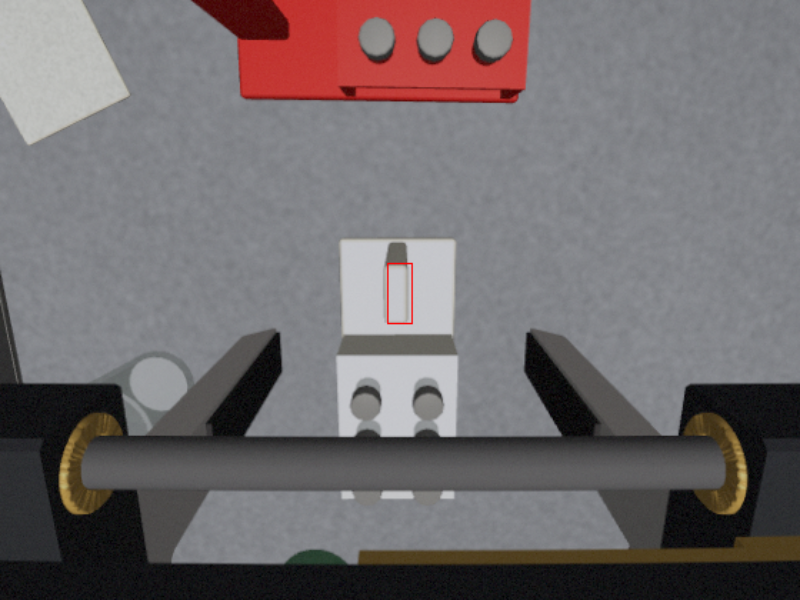

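The wrist view shows the blade at (398,293), on the predicted box. The gap between fingers and beaker (left, 150,385) and red rack (top) is ample. I'll descend and grip.

>>> servo_tool(
  rows=[
    {"dx": -2.5,"dy": -4,"dz": 27.8,"wx": 0,"wy": 0,"wz": 0,"hand": 1},
    {"dx": 0,"dy": 0,"dz": 27.8,"wx": 0,"wy": 0,"wz": 0,"hand": 1},
    {"dx": 0,"dy": 0,"dz": 27.8,"wx": 0,"wy": 0,"wz": 0,"hand": 1},
    {"dx": 0,"dy": 0,"dz": 27.8,"wx": 0,"wy": 0,"wz": 0,"hand": 1},
    {"dx": 0,"dy": 0,"dz": 27.8,"wx": 0,"wy": 0,"wz": 0,"hand": 1},
    {"dx": 0,"dy": 0,"dz": 0,"wx": 0,"wy": 0,"wz": 0,"hand": 1},
    {"dx": 0,"dy": 0,"dz": 0,"wx": 0,"wy": 0,"wz": 0,"hand": -1},
    {"dx": 0,"dy": 0,"dz": 0,"wx": 0,"wy": 0,"wz": 0,"hand": -1},
    {"dx": 0,"dy": 0,"dz": 0,"wx": 0,"wy": 0,"wz": 0,"hand": -1},
    {"dx": 0,"dy": 0,"dz": 0,"wx": 0,"wy": 0,"wz": 0,"hand": -1},
    {"dx": 0,"dy": 0,"dz": 0,"wx": 0,"wy": 0,"wz": 0,"hand": -1},
    {"dx": 0,"dy": 0,"dz": 0,"wx": 0,"wy": 0,"wz": 0,"hand": -1},
    {"dx": 0,"dy": 0,"dz": 0,"wx": 0,"wy": 0,"wz": 0,"hand": -1},
    {"dx": 0,"dy": 0,"dz": 0,"wx": 0,"wy": 0,"wz": 0,"hand": -1},
  ],
  squeeze=35,
)

```text
clock: 4.3
tcp_pos: [0.4124, -0.2608, 0.0667]
eef_rot: [[-1.0, 0.0, 0.0], [0.0, 1.0, -0.0], [-0.0, -0.0, -1.0]]
wrist_force: [-0.2, -1.0, -0.2]
width: 0.0441
grasp_force: 0.0
```

>>> servo_tool(
  rows=[
    {"dx": 0,"dy": 0,"dz": 0,"wx": 0,"wy": 0,"wz": 0,"hand": -1},
    {"dx": 0,"dy": 0,"dz": 0,"wx": 0,"wy": 0,"wz": 0,"hand": -1},
    {"dx": 0,"dy": 0,"dz": 0,"wx": 0,"wy": 0,"wz": 0,"hand": -1},
    {"dx": 0,"dy": 0,"dz": 0,"wx": 0,"wy": 0,"wz": 0,"hand": -1},
    {"dx": 0,"dy": 0,"dz": 0,"wx": 0,"wy": 0,"wz": 0,"hand": -1},
    {"dx": 0,"dy": 0,"dz": 0,"wx": 0,"wy": 0,"wz": 0,"hand": -1},
    {"dx": 0,"dy": 0,"dz": 0,"wx": 0,"wy": 0,"wz": 0,"hand": -1},
    {"dx": 0,"dy": 0,"dz": 0,"wx": 0,"wy": 0,"wz": 0,"hand": -1},
  ],
)

```text
clock: 4.97
tcp_pos: [0.4123, -0.2606, 0.0664]
eef_rot: [[-1.0, 0.0, -0.0], [0.0, 1.0, -0.0], [0.0, -0.0, -1.0]]
wrist_force: [-0.4, -0.9, -1.3]
width: 0.0137
grasp_force: 35.0
```

>>> servo_tool(
  rows=[
    {"dx": 0,"dy": 12,"dz": 0,"wx": 0,"wy": 0,"wz": 0,"hand": -1},
    {"dx": 0,"dy": 24,"dz": 0,"wx": 0,"wy": 0,"wz": 0,"hand": -1},
    {"dx": 0,"dy": 24,"dz": 0,"wx": 0,"wy": 0,"wz": 0,"hand": -1},
    {"dx": 0,"dy": 24,"dz": 0,"wx": 0,"wy": 0,"wz": 0,"hand": -1},
    {"dx": 0,"dy": 24,"dz": 0,"wx": 0,"wy": 0,"wz": 0,"hand": -1},
    {"dx": 0,"dy": 24,"dz": 0,"wx": 0,"wy": 0,"wz": 0,"hand": -1},
    {"dx": 0,"dy": 24,"dz": 0,"wx": 0,"wy": 0,"wz": 0,"hand": -1},
    {"dx": 0,"dy": 24,"dz": 0,"wx": 0,"wy": 0,"wz": 0,"hand": -1},
    {"dx": 0,"dy": 24,"dz": 0,"wx": 0,"wy": 0,"wz": 0,"hand": -1},
    {"dx": 0,"dy": 24,"dz": 0,"wx": 0,"wy": 0,"wz": 0,"hand": -1},
    {"dx": 0,"dy": 24,"dz": 0,"wx": 0,"wy": 0,"wz": 0,"hand": -1},
    {"dx": 0,"dy": 24,"dz": 0,"wx": 0,"wy": 0,"wz": 0,"hand": -1},
    {"dx": 0,"dy": 24,"dz": 0,"wx": 0,"wy": 0,"wz": 0,"hand": -1},
    {"dx": 0,"dy": 24,"dz": 0,"wx": 0,"wy": 0,"wz": 0,"hand": -1},
    {"dx": 0,"dy": 14,"dz": 0,"wx": 0,"wy": 0,"wz": 0,"hand": -1},
    {"dx": 0,"dy": 0,"dz": 0,"wx": 0,"wy": 0,"wz": 0.0385,"hand": -1},
    {"dx": 0,"dy": 0,"dz": 0,"wx": 0,"wy": 0,"wz": 0.0385,"hand": -1},
    {"dx": 0,"dy": 0,"dz": 0,"wx": 0,"wy": 0,"wz": 0.0385,"hand": -1},
    {"dx": 0,"dy": 0,"dz": 0,"wx": 0,"wy": 0,"wz": 0,"hand": -1},
    {"dx": 0,"dy": 0,"dz": 0,"wx": 0,"wy": 0,"wz": 0,"hand": -1},
  ],
)

```text
clock: 6.63
tcp_pos: [0.4118, 0.0779, 0.0664]
eef_rot: [[-0.993, 0.114, -0.001], [0.114, 0.993, 0.0], [0.001, 0.0, -1.0]]
wrist_force: [-0.7, 1.0, 0.8]
width: 0.014
grasp_force: 35.0
```

Run:
```python
from h import *
np.set_printoptions(precision=4,suppress=True)
s=ctrl.observe(); print(s['tcp_pos'],s['eef_rot'],s['clock'])
S=optics.camera('scene'); d=optics.camera('side')
a=cv2.resize(S['frame'][185:310,180:330],None,fx=2.6,fy=2.6,interpolation=cv2.INTER_CUBIC)
b=cv2.resize(d['frame'][120:270,225:375],None,fx=2.6,fy=2.6,interpolation=cv2.INTER_CUBIC)
h=max(a.shape[0],b.shape[0]); im=np.zeros((h,a.shape[1]+b.shape[1],3),np.uint8); im[:a.shape[0],:a.shape[1]]=a; im[:b.shape[0],a.shape[1]:]=b
save('d.png',im); print(im.shape)
import pickle; pickle.dump((S,d),open('c1.pkl','wb'))
```

```text
[0.4118 0.0779 0.0664] [[-0.9935  0.114  -0.0005]
 [ 0.114   0.9935  0.0002]
 [ 0.0006  0.0002 -1.    ]] 6.6333
(390, 780, 3)
```

View pics/d.png

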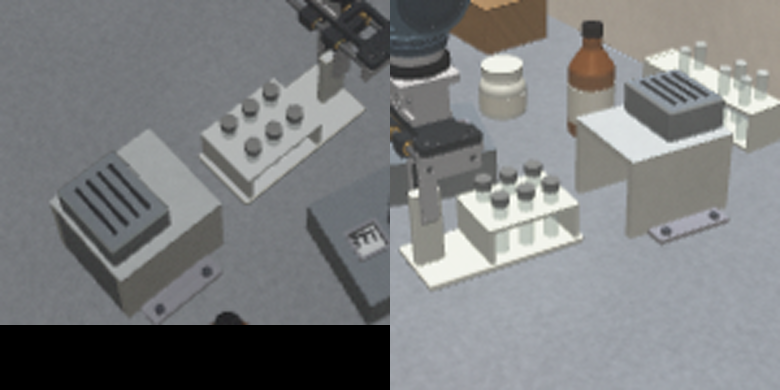

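The picture shows the carrier squarely in front of the mouth, upright. I'll do a quick lateral check from the same picture.

Run:
```python
from h import *
import pickle
np.set_printoptions(precision=1,suppress=True)
S,d=pickle.load(open('c1.pkl','rb'))
a=lambda p,z:onz(S,np.array(p)/2.6+[180,185]-.3,z)[:,:2]*1000
b=lambda p,z:onz(d,(np.array(p)-[390,0])/2.6+[225,120]-.3,z)[:,:2]*1000
u=np.radians(-6.6); M=np.array([[np.cos(u),np.sin(u)],[-np.sin(u),np.cos(u)]])
h=lambda P:((P-[641,51])@M.T).tolist()
r=lambda n,P:print(n,np.array(h(P)).round(1).tolist())
r('roof sc',a([(150,130),(222,207),(125,280),(51,203)],.105)); r('roof sd',b([(577,119),(628,153),(732,126)],.105))
r('caps sc',a([(228,123),(250,107),(270,91),(294,113),(274,130),(253,147)],.083))
r('caps sd',b([(483,184),(509,174),(532,166),(551,185),(527,191),(500,199)],.083))
```

```text
roof sc [[-0.5, -62.5], [2.7, 66.7], [137.1, 63.1], [140.7, -63.3]]
roof sd [[1.6, 59.4], [8.7, -42.9], [153.1, -50.5]]
caps sc [[-81.4, -19.9], [-115.1, -19.0], [-147.6, -19.7], [-148.0, 21.6], [-115.0, 23.0], [-81.7, 23.6]]
caps sd [[-151.6, 12.6], [-115.4, 17.5], [-83.3, 20.2], [-85.6, -28.5], [-115.5, -26.2], [-149.8, -26.1]]
```

>>> servo_tool(
  rows=[
    {"dx": -10,"dy": 0,"dz": 0,"wx": 0,"wy": 0,"wz": 0,"hand": -1},
    {"dx": -15,"dy": 0,"dz": 0,"wx": 0,"wy": 0,"wz": 0,"hand": -1},
    {"dx": -15,"dy": 0,"dz": 0,"wx": 0,"wy": 0,"wz": 0,"hand": -1},
    {"dx": -15,"dy": 0,"dz": 0,"wx": 0,"wy": 0,"wz": 0,"hand": -1},
    {"dx": -15,"dy": 0,"dz": 0,"wx": 0,"wy": 0,"wz": 0,"hand": -1},
    {"dx": -15,"dy": 0,"dz": 0,"wx": 0,"wy": 0,"wz": 0,"hand": -1},
    {"dx": -10,"dy": 0,"dz": 0,"wx": 0,"wy": 0,"wz": 0,"hand": -1},
  ],
)

```text
clock: 7.32
tcp_pos: [0.5074, 0.0662, 0.0663]
eef_rot: [[-0.993, 0.115, -0.001], [0.115, 0.993, 0.0], [0.001, -0.0, -1.0]]
wrist_force: [-9.9, 0.3, 11.3]
width: 0.0139
grasp_force: 35.0
```

>>> servo_tool(
  rows=[
    {"dx": -10,"dy": 0,"dz": 0,"wx": 0,"wy": 0,"wz": 0,"hand": -1},
    {"dx": -10,"dy": 0,"dz": 0,"wx": 0,"wy": 0,"wz": 0,"hand": -1},
    {"dx": -10,"dy": 0,"dz": 0,"wx": 0,"wy": 0,"wz": 0,"hand": -1},
    {"dx": -10,"dy": 0,"dz": 0,"wx": 0,"wy": 0,"wz": 0,"hand": -1},
    {"dx": -10,"dy": 0,"dz": 0,"wx": 0,"wy": 0,"wz": 0,"hand": -1},
    {"dx": -10,"dy": 0,"dz": 0,"wx": 0,"wy": 0,"wz": 0,"hand": -1},
    {"dx": -5,"dy": 0,"dz": 0,"wx": 0,"wy": 0,"wz": 0,"hand": -1},
    {"dx": 0,"dy": 0,"dz": 0,"wx": 0,"wy": 0,"wz": 0,"hand": -1},
  ],
)

```text
clock: 7.98
tcp_pos: [0.5726, 0.0586, 0.0664]
eef_rot: [[-0.993, 0.116, 0.001], [0.116, 0.993, -0.0], [-0.001, -0.0, -1.0]]
wrist_force: [0.6, -0.1, -1.5]
width: 0.0141
grasp_force: 35.0
```

>>> servo_tool(
  rows=[
    {"dx": -5,"dy": 0,"dz": 0,"wx": 0,"wy": 0,"wz": 0,"hand": -1},
    {"dx": -5,"dy": 0,"dz": 0,"wx": 0,"wy": 0,"wz": 0,"hand": -1},
    {"dx": -2,"dy": 0,"dz": 0,"wx": 0,"wy": 0,"wz": 0,"hand": -1},
    {"dx": -2,"dy": 0,"dz": 0,"wx": 0,"wy": 0,"wz": 0,"hand": -1},
    {"dx": 0,"dy": 0,"dz": 0,"wx": 0,"wy": 0,"wz": 0,"hand": -1},
  ],
)

```text
clock: 8.4
tcp_pos: [0.5855, 0.0573, 0.0663]
eef_rot: [[-0.993, 0.115, 0.0], [0.115, 0.993, -0.0], [-0.0, -0.0, -1.0]]
wrist_force: [0.0, -0.1, -1.1]
width: 0.0136
grasp_force: 35.0
```

>>> servo_tool(
  rows=[
    {"dx": -1,"dy": 0,"dz": 0,"wx": 0,"wy": 0,"wz": 0,"hand": -1},
    {"dx": -1,"dy": 0,"dz": 0,"wx": 0,"wy": 0,"wz": 0,"hand": -1},
    {"dx": -1,"dy": 0,"dz": 0,"wx": 0,"wy": 0,"wz": 0,"hand": -1},
    {"dx": 0,"dy": 0,"dz": 0,"wx": 0,"wy": 0,"wz": 0,"hand": -1},
  ],
)

```text
clock: 8.73
tcp_pos: [0.5883, 0.0569, 0.0663]
eef_rot: [[-0.993, 0.115, 0.0], [0.115, 0.993, -0.0], [-0.0, -0.0, -1.0]]
wrist_force: [-0.4, 1.2, -1.8]
width: 0.0139
grasp_force: 35.0
```

>>> servo_tool(
  rows=[
    {"dx": -1,"dy": 0,"dz": 0,"wx": 0,"wy": 0,"wz": 0,"hand": -1},
    {"dx": -1,"dy": 0,"dz": 0,"wx": 0,"wy": 0,"wz": 0,"hand": -1},
    {"dx": 0,"dy": 0,"dz": 0,"wx": 0,"wy": 0,"wz": 0,"hand": -1},
  ],
)

```text
clock: 8.98
tcp_pos: [0.5903, 0.0567, 0.0663]
eef_rot: [[-0.993, 0.115, 0.0], [0.115, 0.993, -0.0], [-0.0, -0.0, -1.0]]
wrist_force: [-0.2, -0.4, -2.1]
width: 0.0138
grasp_force: 35.0
```

>>> servo_tool(
  rows=[
    {"dx": -1,"dy": 0,"dz": 0,"wx": 0,"wy": 0,"wz": 0,"hand": -1},
    {"dx": -1,"dy": 0,"dz": 0,"wx": 0,"wy": 0,"wz": 0,"hand": -1},
    {"dx": 0,"dy": 0,"dz": 0,"wx": 0,"wy": 0,"wz": 0,"hand": -1},
  ],
)

```text
clock: 9.23
tcp_pos: [0.5915, 0.0568, 0.0664]
eef_rot: [[-0.993, 0.115, -0.002], [0.115, 0.993, 0.0], [0.002, 0.0, -1.0]]
wrist_force: [-4.0, 1.2, 1.0]
width: 0.0139
grasp_force: 35.0
```

>>> servo_tool(
  rows=[
    {"dx": -1,"dy": 0,"dz": 0,"wx": 0,"wy": 0,"wz": 0,"hand": -1},
    {"dx": 0,"dy": 0,"dz": 0,"wx": 0,"wy": 0,"wz": 0,"hand": -1},
  ],
)

```text
clock: 9.4
tcp_pos: [0.5917, 0.057, 0.0665]
eef_rot: [[-0.993, 0.115, -0.004], [0.115, 0.993, 0.001], [0.004, 0.001, -1.0]]
wrist_force: [-9.3, 1.6, 4.4]
width: 0.0139
grasp_force: 35.0
```

Contact with the back stop came exactly where predicted, and the force is rising. One more small push, then I'll release and lift.

>>> servo_tool(
  rows=[
    {"dx": -1,"dy": 0,"dz": 0,"wx": 0,"wy": 0,"wz": 0,"hand": -1},
    {"dx": 0,"dy": 0,"dz": 0,"wx": 0,"wy": 0,"wz": 0,"hand": -1},
    {"dx": 0,"dy": 0,"dz": 0,"wx": 0,"wy": 0,"wz": 0,"hand": 1},
    {"dx": 0,"dy": 0,"dz": 0,"wx": 0,"wy": 0,"wz": 0,"hand": 1},
    {"dx": 0,"dy": 0,"dz": 0,"wx": 0,"wy": 0,"wz": 0,"hand": 1},
    {"dx": 0,"dy": 0,"dz": 0,"wx": 0,"wy": 0,"wz": 0,"hand": 1},
    {"dx": 0,"dy": 0,"dz": 0,"wx": 0,"wy": 0,"wz": 0,"hand": 1},
    {"dx": 0,"dy": 0,"dz": 0,"wx": 0,"wy": 0,"wz": 0,"hand": 1},
    {"dx": 0,"dy": 0,"dz": 0,"wx": 0,"wy": 0,"wz": 0,"hand": 1},
    {"dx": 0,"dy": 0,"dz": 0,"wx": 0,"wy": 0,"wz": 0,"hand": 1},
    {"dx": 0,"dy": 0,"dz": 0,"wx": 0,"wy": 0,"wz": 0,"hand": 1},
    {"dx": 0,"dy": 0,"dz": -20,"wx": 0,"wy": 0,"wz": 0,"hand": 1},
    {"dx": 0,"dy": 0,"dz": -30,"wx": 0,"wy": 0,"wz": 0,"hand": 1},
    {"dx": 0,"dy": 0,"dz": -30,"wx": 0,"wy": 0,"wz": 0,"hand": 1},
    {"dx": 0,"dy": 0,"dz": -30,"wx": 0,"wy": 0,"wz": 0,"hand": 1},
    {"dx": 0,"dy": 0,"dz": -30,"wx": 0,"wy": 0,"wz": 0,"hand": 1},
    {"dx": 0,"dy": 0,"dz": 0,"wx": 0,"wy": 0,"wz": 0,"hand": 1},
  ],
)

```text
clock: 10.82
tcp_pos: [0.5979, 0.056, 0.2141]
eef_rot: [[-0.993, 0.115, 0.012], [0.115, 0.993, -0.001], [-0.012, 0.0, -1.0]]
wrist_force: [0.3, 0.2, 1.1]
width: 0.0941
grasp_force: 0.0
```

Run:
```python
from h import *
np.set_printoptions(precision=4,suppress=True)
s=ctrl.observe(); print(s['tcp_pos'],s['eef_rot'],s['clock'],s['width'])
w=optics.camera('wrist'); g=cv2.cvtColor(w['frame'],cv2.COLOR_RGB2GRAY)
u=np.radians(-6.6);c,k=np.cos(u),np.sin(u)
H=lambda x,y,z:[.641+c*x-k*y,.051+k*x+c*y,z]
p=proj(w,[H(-70,0,10)]*0+[H(-.070,-.045,.01),H(-.070,.045,.01)]);print(p)
(x0,y0),(x1,y1)=p
# base back edge: bright->dark transition along columns, top to bottom
for t in(.1,.2,.3,.7,.8,.9):
    x=x0+t*(x1-x0);y=y0+t*(y1-y0); col=g[int(y)-25:int(y)+25,int(x)].astype(int); j=np.abs(np.diff(col)).argmax(); yy=int(y)-25+j+.5
    q=onz(w,[[int(x),yy]],.01)[0,:2]*1000-[641,51]; print(np.array([c*q[0]+k*q[1],-k*q[0]+c*q[1]]),col[j:j+2])
```

```text
[0.5979 0.056  0.2141] [[-0.9933  0.1153  0.0122]
 [ 0.1153  0.9933 -0.0012]
 [-0.0123  0.0003 -0.9999]] 10.8167 0.09405893390600997
[[241.4317 154.2923]
 [322.7587 154.2966]]
[-68.6611 -36.6528] [160 192]
[-68.6575 -27.7916] [159 190]
[-68.655  -18.9319] [159 193]
[-68.6565  17.61  ] [154 189]
[-68.6597  26.4705] [151 193]
[-68.664   35.3328] [149 191]
```

The carrier's rear edge reads a uniform -68.7 mm, square and home. Next I'll go over the dial and turn the wrist to the bar.

>>> servo_tool(
  rows=[
    {"dx": 18.75,"dy": 33.6,"dz": 0,"wx": 0,"wy": 0,"wz": 0,"hand": 1},
    {"dx": 18.75,"dy": 33.6,"dz": 0,"wx": 0,"wy": 0,"wz": 0,"hand": 1},
    {"dx": 18.75,"dy": 33.6,"dz": 0,"wx": 0,"wy": 0,"wz": 0,"hand": 1},
    {"dx": 18.75,"dy": 33.6,"dz": 0,"wx": 0,"wy": 0,"wz": 0,"hand": 1},
    {"dx": 18.75,"dy": 33.6,"dz": 0,"wx": 0,"wy": 0,"wz": 0,"hand": 1},
    {"dx": 18.75,"dy": 33.6,"dz": 0,"wx": 0,"wy": 0,"wz": 0,"hand": 1},
    {"dx": 0,"dy": 0,"dz": 0,"wx": 0,"wy": 0,"wz": 0.1176,"hand": 1},
    {"dx": 0,"dy": 0,"dz": 0,"wx": 0,"wy": 0,"wz": 0.1176,"hand": 1},
    {"dx": 0,"dy": 0,"dz": 0,"wx": 0,"wy": 0,"wz": 0.1176,"hand": 1},
    {"dx": 0,"dy": 0,"dz": 0,"wx": 0,"wy": 0,"wz": 0.1176,"hand": 1},
    {"dx": 0,"dy": 0,"dz": 0,"wx": 0,"wy": 0,"wz": 0.1176,"hand": 1},
    {"dx": 0,"dy": 0,"dz": 0,"wx": 0,"wy": 0,"wz": 0.1176,"hand": 1},
    {"dx": 0,"dy": 0,"dz": 0,"wx": 0,"wy": 0,"wz": 0.1176,"hand": 1},
    {"dx": 0,"dy": 0,"dz": 0,"wx": 0,"wy": 0,"wz": 0.1176,"hand": 1},
    {"dx": 0,"dy": 0,"dz": 0,"wx": 0,"wy": 0,"wz": 0.1176,"hand": 1},
    {"dx": 0,"dy": 0,"dz": 0,"wx": 0,"wy": 0,"wz": 0.1176,"hand": 1},
    {"dx": 0,"dy": 0,"dz": 0,"wx": 0,"wy": 0,"wz": 0.1176,"hand": 1},
    {"dx": 0,"dy": 0,"dz": 0,"wx": 0,"wy": 0,"wz": 0.1176,"hand": 1},
    {"dx": 0,"dy": 0,"dz": 0,"wx": 0,"wy": 0,"wz": 0.1176,"hand": 1},
    {"dx": 0,"dy": 0,"dz": 0,"wx": 0,"wy": 0,"wz": 0,"hand": 1},
  ],
)

```text
clock: 12.53
tcp_pos: [0.5048, 0.2692, 0.2046]
eef_rot: [[0.076, 0.997, -0.003], [0.997, -0.076, -0.001], [-0.001, -0.003, -1.0]]
wrist_force: [-0.1, -0.6, 0.1]
width: 0.0939
grasp_force: 0.0
```

Run:
```python
from h import *
np.set_printoptions(precision=4,suppress=True)
s=ctrl.observe(); R=np.array(s['eef_rot']); print(s['tcp_pos'],R,s['joint_positions'],s['clock'])
e=np.array([.5095,.2693,0])-s['tcp_pos']; print('to go tool xyz mm (dial axis)',R.T@np.array([e[0],e[1],.069-s['tcp_pos'][2]])*1000,'y yaw',np.degrees(np.arctan2(R[1,1],R[0,1])))
```

```text
[0.5048 0.2692 0.2046] [[ 0.0756  0.9971 -0.0027]
 [ 0.9971 -0.0756 -0.0008]
 [-0.001  -0.0026 -1.    ]] [ 16.7205   3.8377 100.7904  -0.0004  75.5339  21.055 ] 12.5333
to go tool xyz mm (dial axis) [  0.566    5.0008 135.6103] y yaw -4.334418522651151
```

>>> servo_tool(
  rows=[
    {"dx": 0.5,"dy": 5,"dz": 26.5,"wx": 0,"wy": 0,"wz": 0,"hand": 1},
    {"dx": 0,"dy": 0,"dz": 26.5,"wx": 0,"wy": 0,"wz": 0,"hand": 1},
    {"dx": 0,"dy": 0,"dz": 26.5,"wx": 0,"wy": 0,"wz": 0,"hand": 1},
    {"dx": 0,"dy": 0,"dz": 26.5,"wx": 0,"wy": 0,"wz": 0,"hand": 1},
    {"dx": 0,"dy": 0,"dz": 26.5,"wx": 0,"wy": 0,"wz": 0,"hand": 1},
    {"dx": 0,"dy": 0,"dz": 0,"wx": 0,"wy": 0,"wz": 0,"hand": 1},
    {"dx": 0,"dy": 0,"dz": 0,"wx": 0,"wy": 0,"wz": 0,"hand": -0.3},
    {"dx": 0,"dy": 0,"dz": 0,"wx": 0,"wy": 0,"wz": 0,"hand": -0.3},
    {"dx": 0,"dy": 0,"dz": 0,"wx": 0,"wy": 0,"wz": 0,"hand": -0.3},
    {"dx": 0,"dy": 0,"dz": 0,"wx": 0,"wy": 0,"wz": 0,"hand": -0.3},
    {"dx": 0,"dy": 0,"dz": 0,"wx": 0,"wy": 0,"wz": 0,"hand": -0.3},
    {"dx": 0,"dy": 0,"dz": 0,"wx": 0,"wy": 0,"wz": 0,"hand": -0.3},
    {"dx": 0,"dy": 0,"dz": 0,"wx": 0,"wy": 0,"wz": 0,"hand": -0.3},
    {"dx": 0,"dy": 0,"dz": 0,"wx": 0,"wy": 0,"wz": 0,"hand": -0.3},
    {"dx": 0,"dy": 0,"dz": 0,"wx": 0,"wy": 0,"wz": 0,"hand": -0.3},
    {"dx": 0,"dy": 0,"dz": 0,"wx": 0,"wy": 0,"wz": 0,"hand": -0.3},
    {"dx": 0,"dy": 0,"dz": 0,"wx": 0,"wy": 0,"wz": 0,"hand": -0.3},
  ],
  squeeze=15,
)

```text
clock: 13.95
tcp_pos: [0.5107, 0.2696, 0.0739]
eef_rot: [[0.074, 0.997, -0.0], [0.997, -0.074, -0.0], [-0.0, -0.0, -1.0]]
wrist_force: [0.2, 0.6, -0.0]
width: 0.0332
grasp_force: 0.0
```

>>> servo_tool(
  rows=[
    {"dx": 0,"dy": 0,"dz": 0,"wx": 0,"wy": 0,"wz": 0,"hand": -1},
    {"dx": 0,"dy": 0,"dz": 0,"wx": 0,"wy": 0,"wz": 0,"hand": -1},
    {"dx": 0,"dy": 0,"dz": 0,"wx": 0,"wy": 0,"wz": 0,"hand": -1},
    {"dx": 0,"dy": 0,"dz": 0,"wx": 0,"wy": 0,"wz": 0,"hand": -1},
    {"dx": 0,"dy": 0,"dz": 0,"wx": 0,"wy": 0,"wz": 0,"hand": -1},
    {"dx": 0,"dy": 0,"dz": 0,"wx": 0,"wy": 0,"wz": 0,"hand": -1},
    {"dx": 0,"dy": 0,"dz": 0,"wx": 0,"wy": 0,"wz": 0,"hand": -1},
  ],
)

```text
clock: 14.53
tcp_pos: [0.5096, 0.2697, 0.0738]
eef_rot: [[0.074, 0.997, -0.003], [0.997, -0.074, -0.0], [-0.0, -0.003, -1.0]]
wrist_force: [-5.1, -0.6, 4.3]
width: 0.014
grasp_force: 15.0
```

>>> servo_tool(
  rows=[
    {"dx": 0,"dy": -1,"dz": 0,"wx": 0,"wy": 0,"wz": 0.0977,"hand": -1},
    {"dx": 0,"dy": 0,"dz": 0,"wx": 0,"wy": 0,"wz": 0.0977,"hand": -1},
    {"dx": 0,"dy": 0,"dz": 0,"wx": 0,"wy": 0,"wz": 0.0977,"hand": -1},
    {"dx": 0,"dy": 0,"dz": 0,"wx": 0,"wy": 0,"wz": 0.0977,"hand": -1},
    {"dx": 0,"dy": 0,"dz": 0,"wx": 0,"wy": 0,"wz": 0.0977,"hand": -1},
    {"dx": 0,"dy": 0,"dz": 0,"wx": 0,"wy": 0,"wz": 0.0977,"hand": -1},
    {"dx": 0,"dy": 0,"dz": 0,"wx": 0,"wy": 0,"wz": 0.0977,"hand": -1},
    {"dx": 0,"dy": 0,"dz": 0,"wx": 0,"wy": 0,"wz": 0.0977,"hand": -1},
    {"dx": 0,"dy": 0,"dz": 0,"wx": 0,"wy": 0,"wz": 0.0977,"hand": -1},
    {"dx": 0,"dy": 0,"dz": 0,"wx": 0,"wy": 0,"wz": 0.0977,"hand": -1},
    {"dx": 0,"dy": 0,"dz": 0,"wx": 0,"wy": 0,"wz": 0.0977,"hand": -1},
    {"dx": 0,"dy": 0,"dz": 0,"wx": 0,"wy": 0,"wz": 0,"hand": -1},
    {"dx": 0,"dy": 0,"dz": 0,"wx": 0,"wy": 0,"wz": 0,"hand": -1},
  ],
)

```text
clock: 15.62
tcp_pos: [0.5099, 0.2694, 0.0739]
eef_rot: [[0.911, 0.412, 0.0], [0.412, -0.911, -0.0], [0.0, 0.001, -1.0]]
wrist_force: [0.1, -1.9, -0.3]
width: 0.0138
grasp_force: 15.0
```

Run:
```python
from h import *
np.set_printoptions(precision=4,suppress=True)
s=ctrl.observe(); R=np.array(s['eef_rot']); print(s['tcp_pos'],s['wrist_force'],s['joint_positions'],s['clock'],'x yaw',np.degrees(np.arctan2(R[1,0],R[0,0])))
w=optics.camera('wrist')
u=np.radians(-20);W=np.array([.5095+.052*np.cos(u),.2693+.052*np.sin(u),.06]); ex=np.array([np.cos(u),np.sin(u),0]);ey=np.array([-ex[1],ex[0],0])
p=proj(w,[W+a*ex+b*ey for a,b in((-.016,-.017),(.016,-.017),(.016,.017),(-.016,.017))]); print(p)
```

```text
[0.5099 0.2694 0.0739] [ 0.0796 -1.9234 -0.311 ] [ 16.6063  13.2637 105.0679  -0.0322  61.6559  82.2897] 15.6167 x yaw 24.331831754298854
[[344.708  214.571 ]
 [385.6638 175.8742]
 [344.8113 133.3145]
 [303.7382 174.2749]]
```

```bash
cat >> h.py <<'E'
def winrect(w,ax,yaw=-20):
    """rectified top view of the window, 0.1 mm/px, up = outward; digit upright"""
    u=np.radians(yaw); ex=np.array([np.cos(u),np.sin(u)]); ey=np.array([-ex[1],ex[0]])
    c=[(-22,-22),(22,-22),(22,22),(-22,22)]  # (radial, tangential) mm
    X=[np.r_[(np.array(ax)+(52+a)*ex+b*ey)/1000,.06] for a,b in c]
    src=proj(w,X).astype(np.float32)
    dst=np.float32([(220-b*10,220-a*10) for a,b in c])
    return cv2.warpPerspective(w['frame'],cv2.getPerspectiveTransform(src,dst),(440,440),flags=cv2.INTER_CUBIC)
def blobs(im):
    g=cv2.cvtColor(im,cv2.COLOR_RGB2GRAY); n,l,st,ce=cv2.connectedComponentsWithStats((g<100).astype(np.uint8))
    for k in range(1,n):
        if st[k,4]>1000: print(st[k]/10,'ctr mm',(st[k,0]+st[k,2]/2-220)/10,(220-st[k,1]-st[k,3]/2)/10,'rect',cv2.minAreaRect(np.argwhere(l==k)[:,::-1].astype(np.float32)))
    print('white extents',[ (np.where((g>175).sum(a)>20)[0][[0,-1]]-220)/10 for a in(0,1)])
E
python3 - <<'E'
from h import *
import pickle
a=winrect(pickle.load(open('w1.pkl','rb')),(509.5,269.3)); blobs(a)
w=optics.camera('wrist'); b=winrect(w,(509.5,269.3)); print(); blobs(b)
pickle.dump(w,open('w4.pkl','wb')); save('e_un.png',np.hstack([a,b]))
E
```

```text
[  6.2   4.3  32.    6.3 641.6] ctr mm 0.2 14.55 rect ((219.757080078125, 53.69255447387695), (60.441864013671875, 320.26190185546875), 82.24332427978516)
[  20.5   10.6   16.2   25.1 1707.5] ctr mm 6.6 -1.15 rect ((285.991455078125, 230.322509765625), (138.2816162109375, 239.81663513183594), 6.709836959838867)
[  6.2  29.5   3.7   7.  149.6] ctr mm -13.95 -11.0 rect ((68.46583557128906, 329.017822265625), (63.52573013305664, 38.50862121582031), 62.44719314575195)
white extents [array([-14.7,  16.7]), array([-12.8,  16.7])]

[   7.3    4.5   32.3   34.4 1134.5] ctr mm 1.45 0.3 rect ((234.24415588378906, 216.7079620361328), (343.9691162109375, 320.978515625), 89.73957061767578)
[  12.1    9.7   15.    24.2 1921.8] ctr mm -2.4 0.2 rect ((196.22348022460938, 217.77833557128906), (239.13380432128906, 143.52639770507812), 88.11180877685547)
white extents [array([-15.2,  14.5]), array([-13.8,  16.3])]
```

Now release after a small +0.023 rad correction, rise, and view from straight above.

>>> servo_tool(
  rows=[
    {"dx": 0,"dy": 0,"dz": 0,"wx": 0,"wy": 0,"wz": 0.023,"hand": -1},
    {"dx": 0,"dy": 0,"dz": 0,"wx": 0,"wy": 0,"wz": 0,"hand": -1},
    {"dx": 0,"dy": 0,"dz": 0,"wx": 0,"wy": 0,"wz": 0,"hand": -1},
  ],
)

```text
clock: 15.97
tcp_pos: [0.5099, 0.2694, 0.0739]
eef_rot: [[0.921, 0.389, 0.0], [0.389, -0.921, -0.0], [0.0, 0.001, -1.0]]
wrist_force: [1.1, -4.4, -2.1]
width: 0.0142
grasp_force: 15.0
```

>>> servo_tool(
  rows=[
    {"dx": 0,"dy": 0,"dz": 0,"wx": 0,"wy": 0,"wz": 0,"hand": 1},
    {"dx": 0,"dy": 0,"dz": 0,"wx": 0,"wy": 0,"wz": 0,"hand": 1},
    {"dx": 0,"dy": 0,"dz": 0,"wx": 0,"wy": 0,"wz": 0,"hand": 1},
    {"dx": 0,"dy": 0,"dz": 0,"wx": 0,"wy": 0,"wz": 0,"hand": 1},
    {"dx": 0,"dy": 0,"dz": 0,"wx": 0,"wy": 0,"wz": 0,"hand": 1},
    {"dx": 0,"dy": 0,"dz": 0,"wx": 0,"wy": 0,"wz": 0,"hand": 1},
    {"dx": 0,"dy": 0,"dz": -20,"wx": 0,"wy": 0,"wz": 0,"hand": 1},
    {"dx": 0,"dy": 0,"dz": -30,"wx": 0,"wy": 0,"wz": 0,"hand": 1},
    {"dx": 0,"dy": 0,"dz": -30,"wx": 0,"wy": 0,"wz": 0,"hand": 1},
    {"dx": -20,"dy": 20,"dz": -30,"wx": 0,"wy": 0,"wz": 0,"hand": 1},
    {"dx": -20,"dy": 20,"dz": -20,"wx": 0,"wy": 0,"wz": 0,"hand": 1},
    {"dx": 0,"dy": 0,"dz": 0,"wx": 0,"wy": 0,"wz": 0,"hand": 1},
    {"dx": 0,"dy": 0,"dz": 0,"wx": 0,"wy": 0,"wz": 0,"hand": 1},
    {"dx": 0,"dy": 0,"dz": 0,"wx": 0,"wy": 0,"wz": 0,"hand": 1},
  ],
)

```text
clock: 17.13
tcp_pos: [0.4881, 0.2175, 0.2032]
eef_rot: [[0.921, 0.389, -0.001], [0.389, -0.921, 0.0], [-0.001, -0.001, -1.0]]
wrist_force: [0.5, -0.0, -1.0]
width: 0.094
grasp_force: 0.0
```

Run:
```python
from h import *
import pickle
s=ctrl.observe(); print(s['tcp_pos'],s['clock'])
w=optics.camera('wrist'); o=-np.array(w['R']).T@w['t']; print('cam',o)
b=winrect(w,(509.5,269.3)); blobs(b); pickle.dump(w,open('w5.pkl','wb'))
save('f.png',np.hstack([cv2.resize(b,(400,400)),cv2.resize(w['frame'],(400,300))[:, :].repeat(1,0) if 0 else cv2.copyMakeBorder(cv2.resize(w['frame'],(400,300)),0,100,0,0,cv2.BORDER_CONSTANT)]))
```

```text
[0.48807039 0.21749083 0.20317897] 17.1333
cam [0.55178846 0.24360176 0.38394437]
[  15.4    9.9   14.2   24.1 1732.6] ctr mm 0.5 0.05 rect ((224.47189331054688, 218.67227172851562), (240.15077209472656, 140.1918487548828), 89.6279525756836)
white extents [array([-14.9,  16.5]), array([-13.6,  16.6])]
```

View pics/f.png

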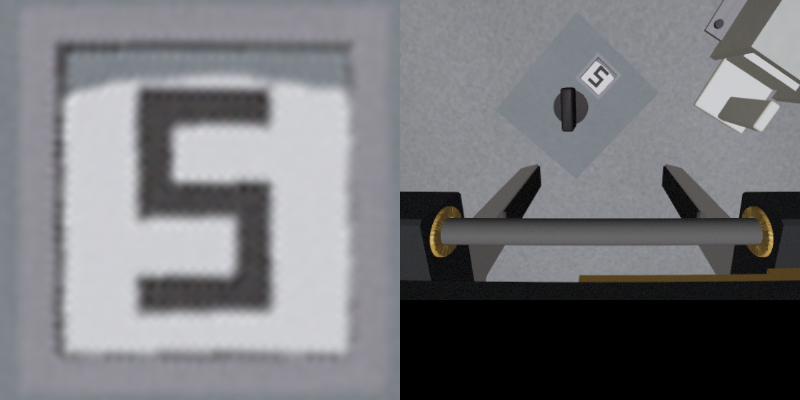

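The view from above shows the 5 upright and in the middle: digit centre x = 204 px, window centre 204 px. The carrier is still in the hood and the gripper is open and clear. Handing in.

```bash
python3 -c "
from cell import ctrl
print(ctrl.job_done())"
```

```text
the job is handed in; nothing more can be done
None
```

The carrier is home against the hood's back stop with its tubes upright, the timer's 5 stands in the middle of its window, and the job was handed in at about 17 s with the gripper clear of everything.

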